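# Stand the toppled table leg up in the drilling box and clamp it

## Robot

A 6-joint arm with a two-finger parallel gripper is mounted at the origin on the work surface. World frame = base frame: x ahead of the robot, y to its left, z up, the work surface at z = 0. Lengths are in m, angles in rad, forces in N, time in s.
With the tool pointing down it reaches from about 0.4 to 0.925 m from the base axis. Payload 3.4 kg.
Tool frame: the origin (TCP) lies between the finger pads; the fingertips stand 11 mm ahead of it and the grasp point (between the pads) lies 8 mm behind it; z points along the fingers, y is the line along which they close (so a half turn about z gives the same grasp; the last joint's range is limited). The gripper opens to 85 mm and grips with 20 to 120 N. Pads are 22 mm wide; open, the fingers measure 114 mm over their backs; the gripper's body (76 mm by 85 mm) begins 54 mm behind the grasp point. The pads swing forward as they close: fully open they stand 13 mm farther back than shut.
Start: joints at [-1.298, 0.307, 1.506, -0, 1.328, -0.073], TCP at [0.195, -0.541, 0.242] pointing down, gripper open.
Joint ranges: [-3.12, 3.12], [-1.05, 2.28], [0.14, 2.33], [-1.42, 4.57], [0.1, 2.73], [-2.68, 2.68]. Speed limits (rad/s): [2.57, 2.57, 3.14, 3.14, 3.14, 3.14].

## Interface

Orientations are given as [roll, pitch, yaw] about the fixed x, y, z axes, in that order (R = Rz(yaw) Ry(pitch) Rx(roll)).
In Python, from plant import manip gives the robot as it stands.
- The arm moves only by the tool apply_moves, never from a script. Its argument "rows" is a list of rows, each an object of numbers: "hand": the closure, from 0 (fully open) to 1 (shut); "x", "y", "z": the shift along the tool's x, y, z in cm; "roll": the turn about the tool's z in rad. A call has 1 to 10 rows; each row shifts and turns the commanded pose from where the row before left it, along the tool's axes as they then stand; what a row does not reach is not made up. A row lasts 1/10 s, in which the tool goes at most 50 mm and 8.59 degrees, less where a joint would pass 70% of its speed; a pose out of reach is approached as far as the arm can. A call with a gripper value outside its range is refused whole. The fingers move at their own pace and stop on an object; "force" is the grip in N (left out, the last holds). Time passes only in rows, so rows that do not move let the fingers close. It gives the time, the measured TCP pose, the force, the opening and the grip force at its end, in the units of the state.
- manip.sense(): the state, without advancing time (a new reading comes with each control period).
- manip.read_camera(name): name is "scene" or "top" or "wrist"; returns a dict with "frame" (420x560x3 uint8, red, green, blue), "z_map" (420x560 float32, m along the optical axis (not along the pixel's ray), 0 where there is no reading), "fx", "fy", "cx", "cy" (pixels), "k1" (the pictures are not rectified: a ray, as slopes to the right and down, at radius r is drawn at 1 + k1 r^2 times it, then the intrinsics apply), "cam_to_world" (4x4, takes a point from camera to world coordinates). Camera axes: x right, y down, z forward; pixel columns grow to the right and rows downward; lengths in m; the calibration is good to about 2 mm. A picture is of the moment at which its call begins.
- manip.hand_in(): hands the job in; it is judged then, once.
The state is a dict: "clock": time; "q": joint angles; "dq": joint speeds; "effort": joint torques, N m; "ee_pos": TCP position; "eef_rot": TCP orientation; "contact_force": force on the tool from outside, world axes, zero at the start; "ft_torque": the same for the moment, N m; "width": finger opening in m; "gripper_force": force on a finger pad.
Only numpy, scipy, OpenCV 4.12 (cv2) and the standard library are available. Lean on these libraries where they do the work, as an engineer would, in place of code of your own. Each camera call takes 0.05 s, during which the arm holds its last target. There are 200 camera calls.

## Task

The round table leg has toppled over inside the plywood drilling box. Stand it up in the box on its brass foot, plain wooden end up, snug in the V-block, then throw the red clamp handle over until it snaps past centre and holds the leg there. Leave the other things on the bench where they are.

Things in the scene. Friction and masses are not known exactly. Their poses are not given: they have to be found in the camera images.
- box: Open-topped plywood drilling box, fixed; outside 204 (x) x 294 mm (y), bottom and walls 12 mm thick, inside 180 x 270 mm and 100 mm deep: inner floor 12 mm, rim 112 mm above the bench. Origin: centre of its underside. +x: across it, from the V-block wall to the clamp wall (roughly away from the robot); +y: along it (roughly to the robot's left); z up.
- v_seat (a point): Where the centre of the foot must stand, on the inner floor: box x = -60, y = 0, z = 12 mm; axes as the box. The dark V-block stands at the middle of the box's -x wall: 82 mm long in y, sticks 22 mm into the box, top flush with the rim; its upright 90-degree groove opens to +x, 40 mm wide at the mouth.
- leg: The leg to clamp: straight, round, light brown wood, 40 mm in diameter, 190 mm long, about 0.24 kg; its foot has a brass sleeve 28 mm long and two dark rings beside it. It starts lying on the box floor, foot toward the box's -y end, top toward +y. Origin: middle of its length, on its axis. Its +x axis runs from foot to top; it may roll about it.
- leg_foot (a point): Centre of the leg's flat foot end (brass), 95 mm from its middle.
- leg_top (a point): Centre of the leg's flat plain wooden end, 95 mm from its middle.
- handle (a joint): Clamp handle angle (rad). 0: thrown back, leaning 18 degrees outward, plunger drawn back 44 mm; grows as it swings up and over toward the box about the box's -y axis; stays where left. Lean inward from upright = value - 0.314. Dead centre 1.36, stop 1.536. With the leg seated the pad touches it from 0.92, presses 20 N at centre (3 N at the grip), then snaps to the stop.
- clamp_pivot (a point): Hinge axis of the handle, fixed: box x = 182, y = 0, 98 mm above the bench; axes as the box. The clamp stands outside the box's +x wall on a wooden riser 66 mm wide (y), 78 mm high, reaching to box x = 224; its cheek plates are 28 mm wide, top 112 mm above the bench.
- pad: Black rubber pad, 28 mm in diameter, 14 mm thick, on the plunger, a 12 mm rod that comes through the box's +x wall 98 mm above the bench along the box's x axis; springy, 3.6 N/mm. Origin: centre of its back face; it presses toward -x. Drawn back, its face is at box x = -2 (-6 with the handle at 0.1), 66 mm from the V-block's front, so pad and rod hang over the lying leg.
- handle_grip (a point): A point on the red handle's axis, 85 mm from the hinge axis. The red round grip, 18 mm in diameter, runs from 43 to 114 mm from the hinge axis.
- spare_leg: A finished leg like the first (40 x 190 mm, small dark hole in its top), standing on the bench near the box. Origin: centre of its underside.
- glue: Yellow glue bottle with blue label, 62 mm in diameter, 190 mm high, standing on the bench near the box. Origin: centre of its underside.
- drill: Cordless drill, blue and black, standing on its battery; about 260 x 75 mm, 211 mm high; nose along its +x. Origin: centre of the battery's underside.
- earmuffs: Black ear defenders, about 190 x 150 mm, 84 mm high. Origin: on the bench midway between the cups; the band reaches 140 mm along +x.
- pen_bin: Blue open plastic bin with pens, 100 x 140 mm, 75 mm high, pens sticking up to about 115 mm. Origin: centre of its underside.
- tape: Yellow tape measure, 70 x 40 mm, 62 mm high. Origin: centre of its underside.
- try_square: Steel combination square lying flat, blade 300 mm along its x, head 110 mm, 20 mm high. Origin: below the middle of the blade.
There are look-alikes about, which are no part of the job. Leave any green look-alike of the leg alone.

How it is judged:
On the way, in this order (a step that is already met when the one before it is completed fails the run):
1. the leg stands upright on its brass foot in the V-groove, the clamp not yet over centre (angle between leg's own x axis and vertical below 0.12 rad and horizontal distance between leg_foot and v_seat below 0.02 m and z of leg_foot in the frame of v_seat below 0.006 m and value of joint handle below 1.2 rad), for 0.2 s.
2. the handle is thrown past dead centre and the pad presses the leg (value of joint handle above 1.44 rad and contact force between pad and leg above 5 N), for 0.2 s.
At the end, for the whole second after the job is handed in: The leg stands at rest on its brass foot, plain end up, within 3.5 degrees of upright, foot within 6 mm of v_seat and on the floor (5 mm); handle past centre, above 1.44 rad; the pad presses the leg with over 5 N; no bystander moved over 30 mm or fell (all of step 2 and angle between leg's own x axis and vertical below 0.06 rad and horizontal distance between leg_foot and v_seat below 0.006 m and z of leg_foot in the frame of v_seat below 0.005 m and linear speed of leg below 0.02 m/s); the robot touches nothing.
It fails at once if another thing on the bench is moved more than 30 mm or knocked over (distance of any of spare_leg, glue, drill, earmuffs, pen_bin, tape, try_square from where it was at the start of the episode above 0.03 m or angle between any of spare_leg, glue's own z axis and vertical above 0.5 rad).
It also fails if it takes over 69 s, if anything falls off the work surface, if the arm or the gripper's body presses on something with over 40 N, if the wrist force passes 120 N, or if a joint passes its speed limit or range.

## Working session

There is one attempt and no reset: what is moved stays moved. The work goes in short steps, Python scripts to look and compute and a tool call to move; the robot and the scene stay as the last step left them, time stands still between calls to the robot, and variables do not carry over. Pictures are saved under pics/ and viewed, at most 10 in all, crops included, and the job is handed in when it is done.

Besides the shell and the picture viewer there is one more tool, called after "Call:" as name(argument=value, ...), one argument or row to a line, values as JSON. apply_moves: Moves the arm, as the interface text tells. Its arguments: {"type":"object","properties":{"rows":{"type":"array"},"force":{"type":"number"}},"required":["rows"]}

```bash
ls; mkdir -p pics
cat > h.py <<'E'
import numpy as np, cv2
from plant import manip
def save(c,n,crop=None,s=1):
    im=c["frame"][:,:,::-1]
    if crop: im=im[crop[1]:crop[3],crop[0]:crop[2]]
    if s!=1: im=cv2.resize(im,None,fx=s,fy=s,interpolation=cv2.INTER_CUBIC)
    cv2.imwrite("pics/"+n,im)
def cloud(c):
    """world xyz per pixel, using z_map"""
    H,W=c["z_map"].shape
    u,v=np.meshgrid(np.arange(W),np.arange(H))
    d=slopes(c,u,v); z=c["z_map"]
    P=np.stack([d[0]*z,d[1]*z,z,np.ones_like(z)],-1)@np.array(c["cam_to_world"]).T
    P[z==0]=np.nan
    return P[...,:3]
def slopes(c,u,v):
    K=np.array([[c["fx"],0,c["cx"]],[0,c["fy"],c["cy"]],[0,0,1.]])
    p=np.stack([np.ravel(u),np.ravel(v)],-1).astype(float).reshape(-1,1,2)
    q=cv2.undistortPoints(p,K,np.array([c["k1"],0,0,0,0.]))[:,0]
    return q[:,0].reshape(np.shape(u)),q[:,1].reshape(np.shape(u))
def on_plane(c,u,v,h):
    T=np.array(c["cam_to_world"]);a,b=slopes(c,np.asarray(u,float),np.asarray(v,float))
    D=np.stack([a,b,np.ones_like(a)],-1)@T[:3,:3].T
    return T[:3,3]+D*((h-T[2,3])/D[...,2])[...,None]
E
python3 - <<'E'
from h import *
for n in("top","scene"):
    c=manip.read_camera(n); save(c,n+"0.png",s=1.4)
    print(n,np.round(c["cam_to_world"],3).tolist(),c["fx"],c["k1"])
    np.savez(n+"0.npz",P=cloud(c),f=c["frame"])
s=manip.sense();print(s)
E
```

```text
pics
top [[0.021, -0.998, 0.058, 0.482], [-1.0, -0.02, 0.011, 0.002], [-0.009, -0.059, -0.998, 1.739], [0.0, 0.0, 0.0, 1.0]] 529.1155839323396 -0.03486271646059723
scene [[-0.469, 0.645, -0.603, 1.54], [0.883, 0.346, -0.316, 0.492], [0.005, -0.681, -0.732, 1.292], [0.0, 0.0, 0.0, 1.0]] 457.85370049374745 -0.06250637111130801
{'clock': 0.1, 'q': array([-1.29749381e+00,  3.07505843e-01,  1.50755204e+00,  3.70156412e-06,
        1.32836271e+00, -7.34662239e-02]), 'dq': array([-7.81523892e-05, -6.32130716e-04, -3.67717720e-03, -1.06602549e-03,
       -1.62269433e-03, -5.41238420e-04]), 'effort': array([ 4.05218034e-04, -4.58527744e+01, -2.52608407e+01, -6.52904146e-05,
        5.56210303e-03, -4.61477086e-06]), 'ee_pos': array([ 0.19525471, -0.54019841,  0.24146522]), 'eef_rot': array([-3.13976991e+00, -1.37752708e-04,  3.46767726e-01]), 'contact_force': array([-0.65598926,  0.07030666, -0.17155815]), 'ft_torque': array([ 0.03001301, -0.01894271, -0.04380133]), 'gripper_force': 0.0, 'width': 0.0854605464811899}
```

View pics/top0.png

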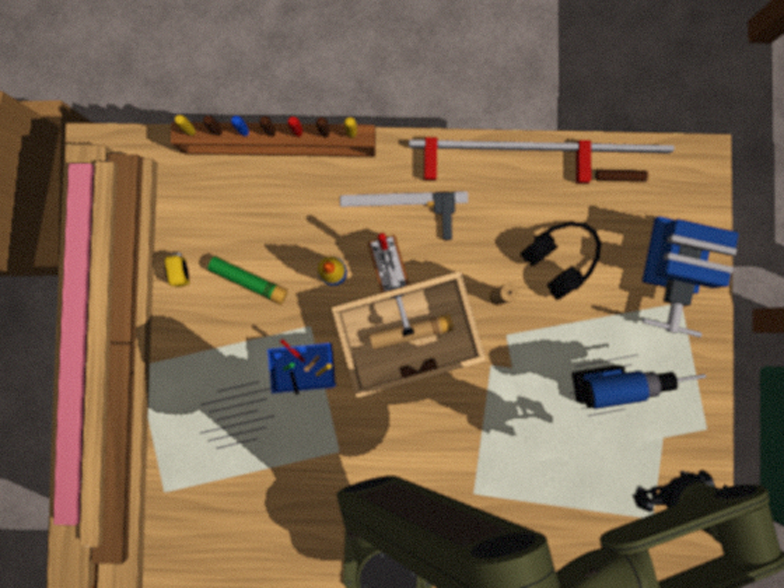

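View pics/scene0.png

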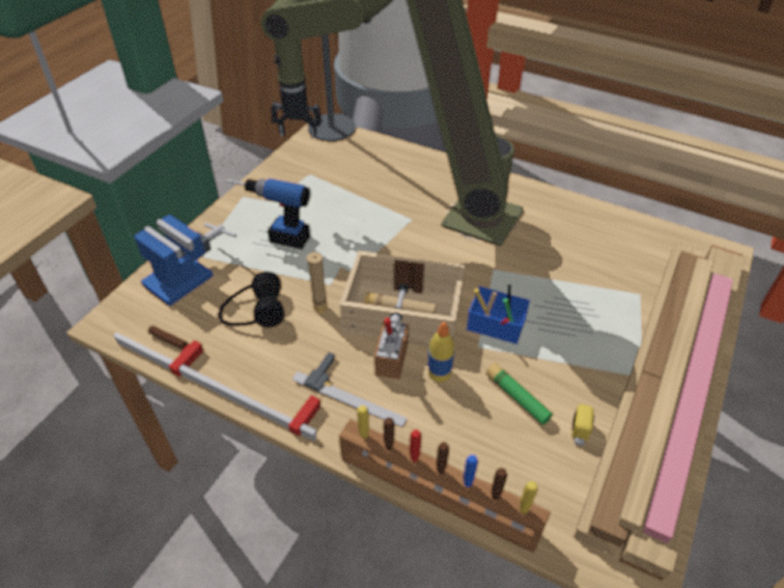

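The top view shows the box with corners at about (334,308), (460,273), (487,357) and (360,395). The V-block is dark at (420,367), and the leg lies from (372,338) to its brass foot at (445,325), with the pad over its middle at (407,331). The red handle is at (383,240).

There are three candidates for the leg: the one lying in the box at (411,331), the green one at (243,277) and the upright spare at (505,293). Only the one in the box is plain light wood lying on the box floor. I'll measure it and check it in a crop.

Run:
```python
from h import *
d=np.load("top0.npz");P=d["P"];f=d["f"]
u,v=np.meshgrid(np.arange(560),np.arange(420))
R=(u>230)&(u<355)&(v>185)&(v<290)
m=R&(abs(P[...,2]-.112)<.008)
n,l,st,_=cv2.connectedComponentsWithStats(m.astype(np.uint8)); k=1+np.argmax(st[1:,4]);print(st[1:].tolist())
pts=P[l==k][:,:2].astype(np.float32)*1000
r=cv2.minAreaRect(pts);print("rim",r)
# leg in box: height ~ 30-60 mm
hsv=cv2.cvtColor(f,cv2.COLOR_RGB2HSV)
m=R&(P[...,2]>.03)&(P[...,2]<.062)
n,l,st,_=cv2.connectedComponentsWithStats(m.astype(np.uint8));
for k in range(1,n):
    if st[k,4]>60: print("leg?",st[k].tolist(),cv2.minAreaRect(P[l==k][:,:2].astype(np.float32)*1000),np.nanpercentile(P[l==k][:,2],[5,50,95]))
red=(((hsv[...,0]<6)|(hsv[...,0]>174))&(hsv[...,1]>150)&(hsv[...,2]>80)&(u>255)&(u<300)&(v>155)&(v<195))
print("red",red.sum(),np.nanmedian(P[red],0),np.nanmin(P[red],0),np.nanmax(P[red],0))
cv2.imwrite("pics/crop1.png",cv2.resize(f[150:300,225:375,::-1],None,fx=4,fy=4,interpolation=cv2.INTER_CUBIC))
```

```text
[[243, 187, 1, 1, 1], [272, 186, 11, 8, 29], [244, 189, 1, 1, 1], [275, 188, 1, 2, 2], [279, 188, 1, 1, 1], [234, 193, 11, 9, 17], [237, 194, 110, 89, 1423], [231, 199, 2, 2, 3], [354, 206, 1, 1, 1], [353, 208, 2, 6, 6], [284, 217, 11, 23, 77], [233, 260, 3, 3, 5]]
rim ((499.2326965332031, -27.624755859375), (238.65386962890625, 294.88836669921875), 16.938594818115234)
leg? [264, 224, 60, 25, 674] ((488.6950378417969, -40.57627868652344), (39.98704528808594, 189.78819274902344), 14.648460388183594) [0.03630703 0.04914043 0.05729219]
red 49 [0.67688474 0.02590015 0.19206379] [0.66430462 0.01724693 0.08125417] [0.68896417 0.03465249 0.21374457]
```

View pics/crop1.png

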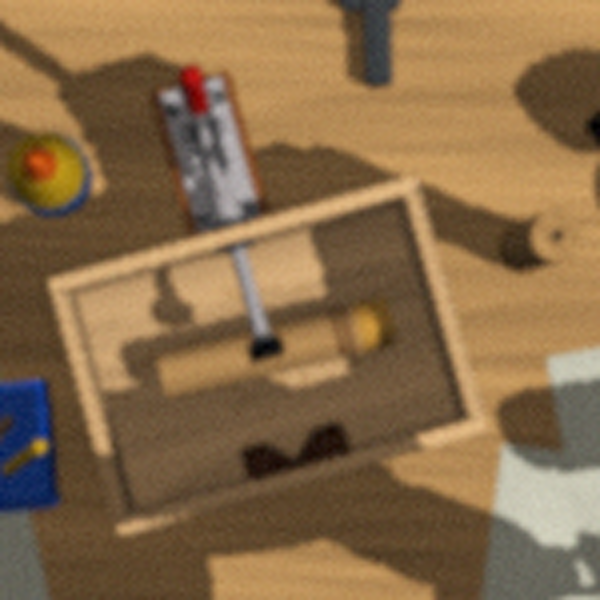

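The crop confirms it: the plain light-brown leg lies in the box, brass foot to the right (365,325), top at the left (165,370), with the pad above its middle. The measured leg yaw gives tool yaw 1.826. I'll go up and turn first.

Call:
apply_moves(
  rows=[
    {"z":-4,"roll":-0.148,"hand":0},
    {"z":-4,"roll":-0.148},
    {"z":-4,"roll":-0.148},
    {"roll":-0.148},
    {"roll":-0.148},
    {"roll":-0.148},
    {"roll":-0.148},
    {"roll":-0.148},
    {"roll":-0.148},
    {"roll":-0.147},
  ],
  force=20,
)

```text
$.rows[0]: bad value
```

Call:
apply_moves(
  rows=[
    {"y":4.5},
    {"y":4.5},
    {"y":4.5},
    {"x":4.5},
    {"x":4.5},
    {"x":4.5},
    {"x":4.5},
    {"x":4.5},
    {"x":4.5},
    {"x":4.5},
  ],
)

```text
$.rows[0]: bad value
```

Call:
apply_moves(
  rows=[
    {"x":4.2,"y":2.5},
    {"x":4.2,"y":2.5},
    {"x":4.2,"y":2.5},
    {"x":4.2,"y":2.5},
    {"y":4.5},
    {"y":4.5},
    {"y":4.5},
    {"y":4.0},
    {},
  ],
)

```text
$.rows[0]: bad value
```

Partial rows are refused, so I'll give every field.

Call:
apply_moves(
  rows=[
    {"hand":0,"x":0,"y":0,"z":-4,"roll":-0.148},
    {"hand":0,"x":0,"y":0,"z":-4,"roll":-0.148},
    {"hand":0,"x":0,"y":0,"z":-4,"roll":-0.148},
    {"hand":0,"x":0,"y":0,"z":0,"roll":-0.148},
    {"hand":0,"x":0,"y":0,"z":0,"roll":-0.148},
    {"hand":0,"x":0,"y":0,"z":0,"roll":-0.148},
    {"hand":0,"x":0,"y":0,"z":0,"roll":-0.148},
    {"hand":0,"x":0,"y":0,"z":0,"roll":-0.148},
    {"hand":0,"x":0,"y":0,"z":0,"roll":-0.148},
    {"hand":0,"x":0,"y":0,"z":0,"roll":-0.147},
  ],
  force=20,
)

```text
clock: 1.1
ee_pos: [0.1953, -0.5404, 0.3617]
eef_rot: [-3.142, -0.001, 1.832]
contact_force: [-0.8, -0.7, 0.4]
width: 0.0858
gripper_force: 0.0
```

Call:
apply_moves(
  rows=[
    {"hand":0,"x":0,"y":4.5,"z":0,"roll":0},
    {"hand":0,"x":0,"y":4.5,"z":0,"roll":0},
    {"hand":0,"x":0,"y":4.5,"z":0,"roll":0},
    {"hand":0,"x":4.5,"y":0,"z":0,"roll":0},
    {"hand":0,"x":4.5,"y":0,"z":0,"roll":0},
    {"hand":0,"x":4.5,"y":0,"z":0,"roll":0},
    {"hand":0,"x":4.5,"y":0,"z":0,"roll":0},
    {"hand":0,"x":4.5,"y":0,"z":0,"roll":0},
    {"hand":0,"x":4.5,"y":0,"z":0,"roll":0},
    {"hand":0,"x":4.5,"y":0,"z":0,"roll":0},
  ],
)

```text
clock: 2.1
ee_pos: [0.2456, -0.2, 0.3618]
eef_rot: [-3.141, -0.001, 1.825]
contact_force: [0.3, 0.8, 0.2]
width: 0.0857
gripper_force: 0.0
```

Call:
apply_moves(
  rows=[
    {"hand":0,"x":4.2,"y":2.5,"z":0,"roll":0},
    {"hand":0,"x":4.2,"y":2.5,"z":0,"roll":0},
    {"hand":0,"x":4.2,"y":2.5,"z":0,"roll":0},
    {"hand":0,"x":4.2,"y":2.5,"z":0,"roll":0},
    {"hand":0,"x":0,"y":4.5,"z":0,"roll":0},
    {"hand":0,"x":0,"y":4.5,"z":0,"roll":0},
    {"hand":0,"x":0,"y":4.5,"z":0,"roll":0},
    {"hand":0,"x":0,"y":4,"z":0,"roll":0},
    {"hand":0,"x":0,"y":0,"z":0,"roll":0},
  ],
)

```text
clock: 3.0
ee_pos: [0.4748, 0.0313, 0.3608]
eef_rot: [3.141, -0.001, 1.828]
contact_force: [-0.7, -0.0, -0.5]
width: 0.0852
gripper_force: 0.0
```

```bash
cat > rim.py <<'E'
from h import *
def box(c,P):
    """box yaw and centre from rim-height points, robust to the clamp: x from V wall side"""
    m=(abs(P[...,2]-.112)<.006)&(abs(P[...,0]-.48)<.2)&(abs(P[...,1]+.03)<.2)
    return P[m][:,:2]*1000
E
python3 - <<'E'
from h import *
s=manip.sense();print(s["ee_pos"],s["eef_rot"],s["q"])
c=manip.read_camera("wrist");save(c,"w1.png",s=1.4);P=cloud(c);np.savez("w1.npz",P=P,f=c["frame"])
# leg: points 35-60 mm high in box area
B=np.array([482.7,-32.7]);a=np.radians(16.94);R=np.array([[np.cos(a),np.sin(a)],[-np.sin(a),np.cos(a)]])
b=(P[...,:2]*1000-B)@R.T; z=P[...,2]*1000
m=(z>30)&(z<62)&(abs(b[...,0])<80)&(abs(b[...,1])<125)
n,l,st,_=cv2.connectedComponentsWithStats(m.astype(np.uint8))
for k in range(1,n):
    if st[k,4]>300: print("leg",st[k].tolist(),cv2.minAreaRect(P[l==k][:,:2].astype(np.float32)*1000),np.percentile(z[l==k],99))
rim=(abs(z-112)<5)
for nm,sel in (("y+",rim&(abs(b[...,1]-141)<20)&(abs(b[...,0])<80)),("y-",rim&(abs(b[...,1]+141)<20)&(abs(b[...,0])<80)),("x-",rim&(abs(b[...,0]+96)<20)&(abs(abs(b[...,1])-90)<35)),("x+",rim&(abs(b[...,0]-96)<20)&(abs(abs(b[...,1])-90)<35))):
    if sel.sum()>50:
        i=0 if nm[0]=='x' else 1; q=b[sel]; print(nm,sel.sum(),np.percentile(q[:,i],[3,50,97]),np.polyfit(q[:,1-i],q[:,i],1),np.median(z[sel]))
E
```

```text
[0.47483254 0.03127807 0.36083228] [ 3.14123671e+00 -5.47986436e-04  1.82776534e+00] [-2.34961802e-02  9.11656641e-02  1.49353805e+00  6.25162139e-04
  1.55669860e+00 -2.80473845e-01]
leg [262, 156, 27, 118, 2616] ((489.71136474609375, -41.563751220703125), (40.514556884765625, 190.05975341796875), 14.638508796691895) 53.80818080807591
y+ 1371 [134.04148037 139.75921032 145.36239213] [-2.58541766e-04  1.39735399e+02] 112.50543167749488
y- 923 [-147.68400168 -140.02922848 -135.91592824] [-2.83106945e-04 -1.40724307e+02] 112.4009563220153
x- 959 [-100.29333898  -94.07466414  -88.8587226 ] [-3.21974355e-04 -9.41636344e+01] 112.45469192835556
x+ 960 [ 90.96900694  96.35337493 102.45660555] [-2.18909600e-04  9.63699395e+01] 112.6253573977177
```

View pics/w1.png

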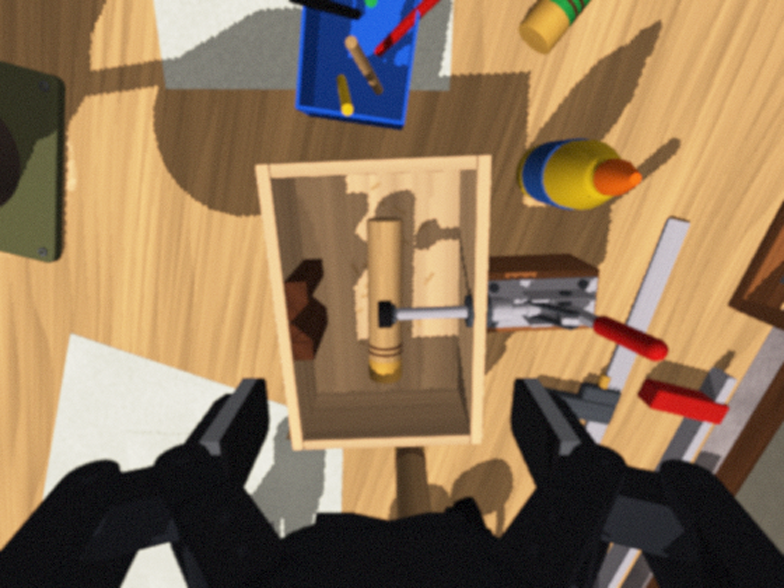

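The wrist view shows the leg at (385,300) under the pad at (387,315), its brass foot at (385,372) and the box free around it. Both views agree to 1 mm, so I'll descend over the top end.

Call:
apply_moves(
  rows=[
    {"hand":0,"x":0,"y":-0.4,"z":4.5,"roll":0},
    {"hand":0,"x":0,"y":0,"z":4.5,"roll":0},
    {"hand":0,"x":0,"y":0,"z":4.5,"roll":0},
    {"hand":0,"x":0,"y":0,"z":4.5,"roll":0},
    {"hand":0,"x":0,"y":0,"z":4.5,"roll":0},
    {"hand":0,"x":0,"y":0,"z":3.5,"roll":0},
    {"hand":0,"x":0,"y":0,"z":2.5,"roll":0},
    {"hand":0,"x":0,"y":0,"z":2,"roll":0},
    {"hand":0,"x":0,"y":0,"z":1.5,"roll":0},
    {"hand":0,"x":0,"y":0,"z":0,"roll":0},
  ],
)

```text
clock: 4.05
ee_pos: [0.4636, 0.0286, 0.041]
eef_rot: [-3.137, -0.001, 1.825]
contact_force: [-0.8, -0.3, -0.2]
width: 0.0856
gripper_force: 0.0
```

Call:
apply_moves(
  rows=[
    {"hand":0,"x":0,"y":0.7,"z":0.5,"roll":0},
    {"hand":0,"x":0,"y":0,"z":0.6,"roll":0},
    {"hand":0,"x":0,"y":0,"z":0,"roll":0},
  ],
)

```text
clock: 4.35
ee_pos: [0.4737, 0.0307, 0.0315]
eef_rot: [3.141, 0.0, 1.826]
contact_force: [0.5, -0.5, -0.7]
width: 0.0853
gripper_force: 0.0
```

Call:
apply_moves(
  rows=[
    {"hand":1,"x":0,"y":0,"z":0,"roll":0},
    {"hand":1,"x":0,"y":0,"z":0,"roll":0},
    {"hand":1,"x":0,"y":0,"z":0,"roll":0},
    {"hand":1,"x":0,"y":0,"z":0,"roll":0},
    {"hand":1,"x":0,"y":0,"z":0,"roll":0},
    {"hand":1,"x":0,"y":0,"z":0,"roll":0},
    {"hand":1,"x":0,"y":0,"z":0,"roll":0},
    {"hand":1,"x":0,"y":0,"z":0,"roll":0},
  ],
  force=20,
)

```text
clock: 5.15
ee_pos: [0.473, 0.0308, 0.0316]
eef_rot: [-3.141, -0.0, 1.826]
contact_force: [-2.3, 0.2, 4.9]
width: 0.0392
gripper_force: 21.2
```

Gripped at 39 mm. Next: a small lift under the rod, then a sideways shift clear of the pad.

Call:
apply_moves(
  rows=[
    {"hand":1,"x":-0.1,"y":0,"z":-1,"roll":0},
    {"hand":1,"x":-0.1,"y":0,"z":-1,"roll":0},
    {"hand":1,"x":0,"y":0,"z":-0.8,"roll":-0.04},
    {"hand":1,"x":0,"y":-1,"z":0,"roll":0},
    {"hand":1,"x":0,"y":-1,"z":0,"roll":0},
    {"hand":1,"x":0,"y":-1,"z":0,"roll":0},
    {"hand":1,"x":0,"y":-1,"z":0,"roll":0},
    {"hand":1,"x":0,"y":-0.5,"z":0,"roll":0},
    {"hand":1,"x":0,"y":0,"z":0,"roll":0},
  ],
)

```text
clock: 6.05
ee_pos: [0.4319, 0.0157, 0.0597]
eef_rot: [3.138, 0.001, 1.865]
contact_force: [2.7, -0.0, -0.6]
width: 0.0389
gripper_force: 26.9
```

Run:
```python
from h import *
c=manip.read_camera("scene");save(c,"s2.png",(225,150,365,290),4)
c=manip.read_camera("wrist");P=cloud(c)
B=np.array([483.7,-32.7]);a=np.radians(16.93);R=np.array([[np.cos(a),np.sin(a)],[-np.sin(a),np.cos(a)]])
b=(P[...,:2]*1000-B)@R.T; z=P[...,2]*1000
for y0 in range(-110,60,15):
    m=(b[...,0]>-66)&(b[...,0]<-12)&(abs(b[...,1]-y0)<5)&(z>25)&(z<150)
    if m.sum()>20: print(y0,m.sum(),np.percentile(z[m],[50,97]).round(),np.percentile(b[m][:,0],[3,97]).round())
s=manip.sense();e=s["ee_pos"];print((e[:2]*1000-B)@R.T,e,s["width"],s["gripper_force"],s["contact_force"])
```

```text
25 612 [76. 80.] [-54. -17.]
40 1280 [78. 81.] [-53. -18.]
55 1937 [79. 89.] [-55. -14.]
[-35.53857602  61.39139255] [0.43182426 0.01568182 0.05965084] 0.038784904618206946 26.90501868724823 [ 3.83587619  1.54025758 -0.55958327]
```

View pics/s2.png

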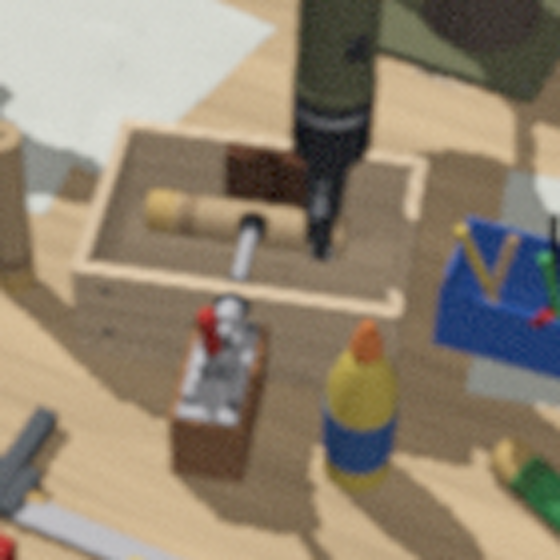

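The scene crop shows the leg nearly level in the gripper, now clear of the pad. I'll lift straight and see whether it pivots in the pads.

Call:
apply_moves(
  rows=[
    {"hand":1,"x":0,"y":0,"z":-1,"roll":0},
    {"hand":1,"x":0,"y":0,"z":-1,"roll":0},
    {"hand":1,"x":0,"y":0,"z":-1,"roll":0},
    {"hand":1,"x":0,"y":0,"z":-1,"roll":0},
    {"hand":1,"x":0,"y":0,"z":-1,"roll":0},
    {"hand":1,"x":0,"y":0,"z":0,"roll":0},
  ],
  force=20,
)

```text
clock: 6.75
ee_pos: [0.4318, 0.0157, 0.111]
eef_rot: [3.138, 0.001, 1.866]
contact_force: [1.0, 0.4, -2.5]
width: 0.039
gripper_force: 26.9
```

```bash
cat > slope.py <<'E'
from h import *
B=np.array([483.7,-32.7]);a=np.radians(16.93);R=np.array([[np.cos(a),np.sin(a)],[-np.sin(a),np.cos(a)]])
def prof(x0,cams=("wrist","top","scene"),zmax=240,h=27):
  for n in cams:
    c=manip.read_camera(n);P=cloud(c);b=(P[...,:2]*1000-B)@R.T; z=P[...,2]*1000
    print(n,end=": ")
    for y0 in range(-130,70,15):
        m=(abs(b[...,0]-x0)<h)&(abs(b[...,1]-y0)<5)&(z>25)&(z<zmax)
        if m.sum()>8: print((y0,int(m.sum()),*[int(t) for t in np.percentile(z[m],[10,50,97])]),end=" ")
    print()
  s=manip.sense();e=s["ee_pos"];print("tcp box",(e[:2]*1000-B)@R.T,e[2],s["width"],s["gripper_force"],s["contact_force"])
E
python3 -c "
from slope import *
prof(-36,h=19)"
```

```text
wrist: (20, 115, 118, 121, 125) (35, 1224, 122, 129, 131) (50, 1429, 122, 129, 132) (65, 1693, 122, 129, 136) 
top: (-130, 33, 34, 80, 115) (-100, 41, 117, 125, 130) (-85, 42, 119, 125, 132) (-70, 41, 117, 125, 133) (-55, 40, 118, 125, 134) (-40, 42, 118, 125, 132) (-25, 40, 118, 126, 135) 
scene: (-130, 31, 26, 74, 108) (-100, 24, 102, 120, 130) (-85, 25, 100, 118, 124) (-70, 23, 106, 120, 125) (-55, 22, 110, 121, 126) (-40, 21, 97, 120, 127) (-25, 22, 105, 121, 128) (-10, 23, 103, 121, 127) (5, 24, 105, 122, 128) (20, 23, 109, 123, 128) (35, 26, 107, 121, 129) 
tcp box [-36.79551605  61.86948212] 0.1093465429901009 0.038603261943269136 26.894934475421906 [-0.21006531 -0.06005009 -1.34716532]
```

The leg stays level in the grip. I'll raise it so that it can hang just above the floor, then ease the grip so it swings down.

Call:
apply_moves(
  rows=[
    {"hand":1,"x":0,"y":0,"z":-2,"roll":0},
    {"hand":1,"x":0,"y":0,"z":-2,"roll":0},
    {"hand":1,"x":0,"y":0,"z":-2,"roll":0},
    {"hand":1,"x":0,"y":0,"z":-1.6,"roll":0},
    {"hand":1,"x":0,"y":0,"z":0,"roll":0},
    {"hand":0.6,"x":0,"y":0,"z":0,"roll":0},
    {"hand":0.58,"x":0,"y":0,"z":0,"roll":0},
    {"hand":0.57,"x":0,"y":0,"z":0,"roll":0},
  ],
  force=20,
)

```text
clock: 7.7
ee_pos: [0.4297, 0.0158, 0.1841]
eef_rot: [-3.139, -0.001, 1.866]
contact_force: [-0.1, -0.2, -1.5]
width: 0.0393
gripper_force: 26.8
```

Call:
apply_moves(
  rows=[
    {"hand":0.56,"x":0,"y":0,"z":0,"roll":0},
    {"hand":0.555,"x":0,"y":0,"z":0,"roll":0},
  ],
)

```text
clock: 7.9
ee_pos: [0.4304, 0.0158, 0.1848]
eef_rot: [-3.141, -0.0, 1.866]
contact_force: [0.0, -0.1, -2.2]
width: 0.039
gripper_force: 26.8
```

```bash
python3 -c "
from slope import *
prof(-36,('top','wrist'),h=19)"
```

```text
top: (-130, 29, 34, 67, 113) (-100, 44, 189, 198, 206) (-85, 44, 192, 198, 206) (-70, 46, 191, 198, 204) (-55, 41, 192, 200, 207) (-40, 44, 190, 200, 207) (-25, 46, 196, 200, 210) 
wrist: (20, 109, 191, 195, 199) (35, 1206, 196, 203, 205) (50, 1350, 196, 203, 205) (65, 1494, 196, 203, 206) 
tcp box [-36.68626465  61.81606168] 0.18505303530759815 0.03883632375784193 26.76506906747818 [ 0.62157996  0.13940723 -1.97175144]
```

Call:
apply_moves(
  rows=[
    {"hand":0.545,"x":0,"y":0,"z":0,"roll":0},
    {"hand":0.54,"x":0,"y":0,"z":0,"roll":0},
  ],
)

```text
clock: 8.2
ee_pos: [0.4307, 0.0158, 0.1853]
eef_rot: [3.142, -0.0, 1.866]
contact_force: [-0.6, -0.6, -1.2]
width: 0.0395
gripper_force: 17.3
```

Call:
apply_moves(
  rows=[
    {"hand":0.535,"x":0,"y":0,"z":0,"roll":0},
  ],
)

```text
clock: 8.3
ee_pos: [0.4308, 0.0157, 0.1854]
eef_rot: [3.141, 0.0, 1.866]
contact_force: [0.4, -0.5, -1.6]
width: 0.0399
gripper_force: 5.7
```

Call:
apply_moves(
  rows=[
    {"hand":0.535,"x":0,"y":0,"z":0,"roll":0},
    {"hand":0.535,"x":0,"y":0,"z":0,"roll":0},
    {"hand":0.535,"x":0,"y":0,"z":0,"roll":0},
    {"hand":0.535,"x":0,"y":0,"z":0,"roll":0},
  ],
)

```text
clock: 8.7
ee_pos: [0.431, 0.0158, 0.1858]
eef_rot: [3.141, 0.0, 1.866]
contact_force: [-0.8, -0.2, 3.3]
width: 0.0396
gripper_force: 6.9
```

Run:
```python
from slope import *
prof(-36,('top','wrist'),h=19)
c=manip.read_camera("scene");save(c,"s3.png",(225,120,365,260),4)
```

```text
top: (-130, 29, 39, 76, 115) 
wrist: (50, 267, 38, 205, 206) (65, 2071, 113, 203, 204) 
tcp box [-36.22501882  61.75563693] 0.1857714400441178 0.03987761775698271 6.94794662296772 [-1.45824557 -0.00743271  3.84496908]
```

View pics/s3.png

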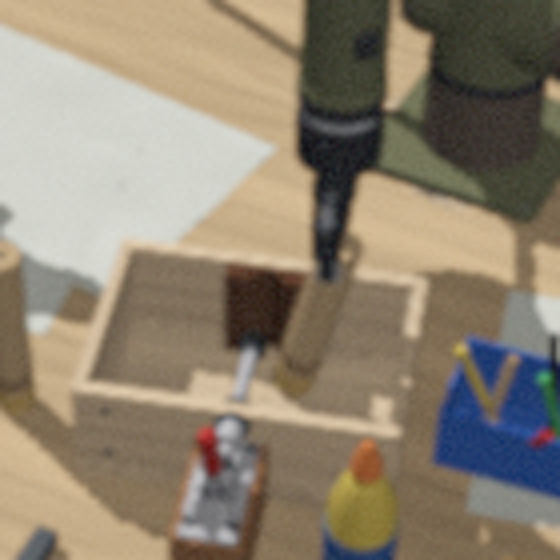

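The leg has swung down and its foot is on the floor, leaning about 20° with the foot toward -y. I'll bring the top over the foot, using floor friction.

Call:
apply_moves(
  rows=[
    {"hand":0.535,"x":-1,"y":0,"z":0,"roll":0},
    {"hand":0.535,"x":-1,"y":0,"z":0,"roll":0},
    {"hand":0.535,"x":-1,"y":0,"z":0,"roll":0},
    {"hand":0.535,"x":-1,"y":0,"z":0,"roll":0},
    {"hand":0.535,"x":-0.8,"y":0,"z":0,"roll":0},
    {"hand":0.535,"x":0,"y":0,"z":0,"roll":0},
  ],
)

```text
clock: 9.45
ee_pos: [0.4448, -0.0314, 0.1849]
eef_rot: [-3.141, 0.0, 1.864]
contact_force: [0.4, -0.1, -0.5]
width: 0.0398
gripper_force: 6.7
```

```bash
cat > tilt.py <<'E'
from slope import *
def tilt(n="scene",x0=-36,y0=5,h=24,lo=30,hi=150):
    c=manip.read_camera(n);P=cloud(c);b=(P[...,:2]*1000-B)@R.T; z=P[...,2]*1000
    f=cv2.cvtColor(c["frame"],cv2.COLOR_RGB2HSV)
    for zz in range(lo,hi,15):
        m=(abs(b[...,0]-x0)<h)&(abs(b[...,1]-y0)<65)&(abs(z-zz)<7)&(f[...,2]>60)
        if m.sum()>8: print(zz,int(m.sum()),"x",np.percentile(b[m][:,0],[5,50,95]).round(),"y",np.percentile(b[m][:,1],[5,50,95]).round())
    s=manip.sense();e=s["ee_pos"];print("tcp box",(e[:2]*1000-B)@R.T,e[2],s["width"],s["gripper_force"],s["contact_force"])
    return c
if __name__=="__main__":
    c=tilt()
E
python3 tilt.py
```

```text
30 23 x [-27. -20. -14.] y [ 3. 20. 37.]
45 28 x [-31. -19. -13.] y [ 4. 22. 37.]
60 23 x [-34. -20. -14.] y [11. 26. 39.]
75 21 x [-31. -18. -13.] y [12. 27. 38.]
90 31 x [-32. -19. -15.] y [ 1. 22. 39.]
105 28 x [-29. -19. -14.] y [ 3. 20. 38.]
120 28 x [-34. -19. -14.] y [ 6. 25. 38.]
135 31 x [-30. -20. -15.] y [ 5. 21. 39.]
tcp box [-36.91239924  13.13773389] 0.18492054667324595 0.03958879693567738 6.713446453213692 [ 0.42686968  0.18381795 -0.98237045]
```

Call:
apply_moves(
  rows=[
    {"hand":0.6,"x":0,"y":0,"z":0,"roll":0},
    {"hand":0.6,"x":0,"y":0,"z":0,"roll":0},
    {"hand":0.6,"x":0,"y":0,"z":-0.5,"roll":0},
    {"hand":0.6,"x":0,"y":0,"z":0,"roll":0},
  ],
  force=20,
)

```text
clock: 9.9
ee_pos: [0.445, -0.03, 0.191]
eef_rot: [3.14, 0.0, 1.866]
contact_force: [0.2, -0.9, -1.3]
width: 0.0393
gripper_force: 20.6
```

Run:
```python
from tilt import *
c=tilt(lo=20,hi=200)
save(c,"s4.png",(235,110,355,230),4.5)
for n in("wrist","top"):
    c=manip.read_camera(n);P=cloud(c);b=(P[...,:2]*1000-B)@R.T; z=P[...,2]*1000
    m=(abs(z-207)<7)&(abs(b[...,0]+36)<26)&(abs(b[...,1]-15)<40)
    print(n,m.sum(),np.percentile(b[m],[2,50,98],axis=0).round(1).tolist() if m.sum() else 0, np.percentile(z[m],[3,50,97]) if m.sum() else 0)
```

```text
20 40 x [-52. -24. -14.] y [-47.  18.  63.]
35 28 x [-32. -19. -15.] y [ 3. 24. 40.]
50 21 x [-31. -17. -13.] y [ 8. 23. 40.]
65 28 x [-31. -17. -14.] y [11. 29. 39.]
80 21 x [-31. -18. -13.] y [15. 27. 39.]
95 29 x [-29. -16. -13.] y [ 6. 23. 38.]
110 30 x [-28. -20. -13.] y [ 8. 26. 40.]
125 27 x [-28. -20. -15.] y [ 6. 25. 41.]
140 29 x [-28. -18. -14.] y [ 5. 25. 40.]
155 30 x [-29. -19. -13.] y [ 4. 26. 40.]
170 28 x [-33. -19. -14.] y [11. 31. 41.]
185 15 x [-37. -21. -15.] y [27. 33. 42.]
tcp box [-36.2756837   13.84951505] 0.19078927909631835 0.03917280290496178 20.5709445476532 [-0.09616539 -0.48313975 -1.50416208]
wrist 6928 [[-58.1, 4.5], [-35.7, 24.4], [-13.4, 40.5]] [202.09735848 208.61482405 211.20132683]
top 0 0 0
```

View pics/s4.png

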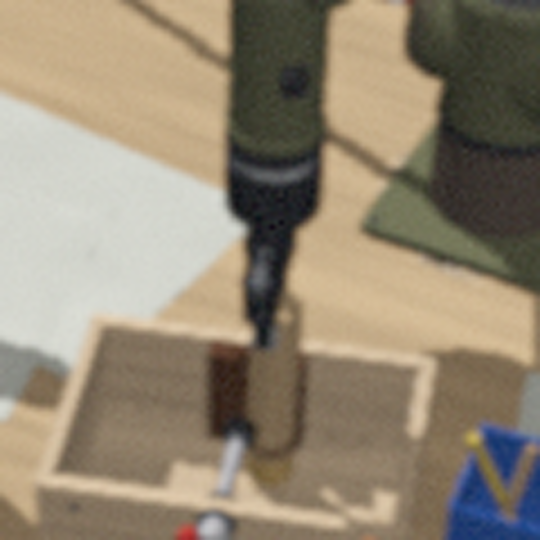

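The view shows the leg upright just over the floor, axis at box (-36, 20). I'll carry it to the groove mouth and lower it.

Call:
apply_moves(
  rows=[
    {"hand":0.6,"x":-1,"y":0,"z":0,"roll":0},
    {"hand":0.6,"x":-1,"y":0,"z":0,"roll":0},
    {"hand":0.6,"x":0,"y":-1,"z":0,"roll":0},
    {"hand":0.6,"x":0,"y":-0.8,"z":0,"roll":0},
    {"hand":0.6,"x":0,"y":-0.4,"z":0,"roll":0},
    {"hand":0.6,"x":0,"y":0,"z":0.4,"roll":0},
    {"hand":0.6,"x":0,"y":0,"z":0.3,"roll":0},
    {"hand":0.6,"x":0,"y":0,"z":0,"roll":0},
  ],
)

```text
clock: 10.85
ee_pos: [0.4305, -0.0562, 0.1846]
eef_rot: [3.139, 0.002, 1.866]
contact_force: [-1.4, -0.9, 9.8]
width: 0.0393
gripper_force: 22.1
```

```bash
cat > m.py <<'E'
from tilt import *
def top(n,x0,y0,zz):
    c=manip.read_camera(n);P=cloud(c);b=(P[...,:2]*1000-B)@R.T; z=P[...,2]*1000
    m=(abs(z-zz)<8)&(abs(b[...,0]-x0)<26)&(abs(b[...,1]-y0)<40)
    if m.sum(): print(n,m.sum(),np.percentile(b[m],[2,50,98],axis=0).round(1).tolist(),np.percentile(z[m],[3,50,97]))
E
python3 -c "
from m import *
tilt(x0=-57,y0=2,h=26,lo=125,hi=205);top('wrist',-57,2,203)"
```

```text
125 23 x [-49. -40. -34.] y [-14.   3.  20.]
140 32 x [-53. -40. -34.] y [-13.   4.  20.]
155 27 x [-54. -41. -34.] y [-14.   5.  21.]
170 20 x [-51. -40. -34.] y [-16.   9.  21.]
185 20 x [-52. -41. -32.] y [ 2. 12. 21.]
200 37 x [-71. -54. -36.] y [ 4. 12. 20.]
tcp box [-57.72652151  -6.92782199] 0.1845534323768936 0.03961295574550404 22.070133984088898 [-0.3142687  -1.64761909  8.80185656]
wrist 7070 [[-79.9, -16.5], [-57.2, 3.5], [-34.1, 19.7]] [196.90911025 202.67643056 208.20267404]
```

Call:
apply_moves(
  rows=[
    {"hand":0.6,"x":0,"y":-0.2,"z":-0.1,"roll":0},
    {"hand":0.6,"x":0,"y":-0.2,"z":0,"roll":0},
    {"hand":0.6,"x":0,"y":0,"z":0,"roll":0},
  ],
)

```text
clock: 11.25
ee_pos: [0.4276, -0.0569, 0.1848]
eef_rot: [3.137, 0.001, 1.865]
contact_force: [4.6, 0.6, -1.5]
width: 0.0394
gripper_force: 21.0
```

```bash
python3 -c "
from m import *
tilt(x0=-60,y0=2,h=26,lo=125,hi=205);top('wrist',-60,2,203)"
```

```text
125 27 x [-47. -42. -37.] y [-13.   3.  19.]
140 33 x [-57. -42. -37.] y [-13.   2.  21.]
155 33 x [-56. -43. -38.] y [-11.   6.  21.]
170 20 x [-55. -43. -35.] y [-2. 10. 21.]
185 16 x [-52. -45. -37.] y [ 5. 15. 21.]
200 38 x [-77. -55. -37.] y [ 3. 11. 20.]
tcp box [-60.71483737  -6.81381486] 0.18479901567171167 0.03935341813005365 20.99968135356903 [ 4.76600844 -0.77614352 -1.53152543]
wrist 7084 [[-82.9, -16.4], [-59.9, 3.7], [-37.1, 19.8]] [196.94989191 202.86505154 208.37492739]
```

It is seated, with 4.7 N of reaction from the V-block. I'll release it gently and check.

Call:
apply_moves(
  rows=[
    {"hand":0.54,"x":0,"y":0,"z":0,"roll":0},
    {"hand":0.53,"x":0,"y":0,"z":0,"roll":0},
    {"hand":0.52,"x":0,"y":0,"z":0,"roll":0},
    {"hand":0.5,"x":0,"y":0,"z":0,"roll":0},
    {"hand":0.4,"x":0,"y":0,"z":0,"roll":0},
    {"hand":0.3,"x":0,"y":0,"z":0,"roll":0},
    {"hand":0.2,"x":0,"y":0,"z":0,"roll":0},
    {"hand":0.1,"x":0,"y":0,"z":0,"roll":0},
  ],
)

```text
clock: 12.15
ee_pos: [0.4247, -0.0567, 0.1839]
eef_rot: [-3.14, -0.001, 1.866]
contact_force: [0.1, 0.8, -0.2]
width: 0.0768
gripper_force: 0.0
```

Call:
apply_moves(
  rows=[
    {"hand":0.1,"x":0,"y":0,"z":-2,"roll":0},
    {"hand":0.1,"x":0,"y":0,"z":-3,"roll":0},
    {"hand":0.1,"x":0,"y":0,"z":-4.5,"roll":0},
    {"hand":0.1,"x":0,"y":0,"z":-4.5,"roll":0},
    {"hand":0.5,"x":0,"y":0,"z":0,"roll":0},
    {"hand":1,"x":0,"y":0,"z":0,"roll":0},
  ],
)

```text
clock: 12.75
ee_pos: [0.4259, -0.057, 0.3253]
eef_rot: [3.139, 0.001, 1.866]
contact_force: [-0.6, 0.2, -0.5]
width: 0.0494
gripper_force: 0.0
```

Run:
```python
from m import *
c=tilt(x0=-60,y0=2,h=26,lo=115,hi=205);top('top',-60,2,202)
f=cv2.cvtColor(c["frame"],cv2.COLOR_RGB2HSV);P=cloud(c);b=(P[...,:2]*1000-B)@R.T;z=P[...,2]*1000
m=((f[...,0]<6)|(f[...,0]>174))&(f[...,1]>140)&(abs(b[...,0]-200)<45)&(abs(b[...,1])<30)&(z>115)
q=np.c_[b[m],z[m]];print(len(q),np.median(q,0),q.min(0),q.max(0))
for zz in range(130,220,15):
    k=abs(q[:,2]-zz)<8
    if k.sum(): print(zz,np.median(q[k],0).round(),k.sum())
```

```text
115 59 x [-84. -55. -37.] y [-34.   6.  40.]
130 31 x [-53. -43. -36.] y [-18.   3.  19.]
145 28 x [-53. -42. -36.] y [-18.   2.  19.]
160 30 x [-52. -43. -36.] y [-13.   3.  18.]
175 31 x [-58. -43. -38.] y [-13.   5.  20.]
190 33 x [-68. -43. -36.] y [-14.   1.  19.]
tcp box [-63.25056927  -5.87937108] 0.3238409554862712 0.041878269450759294 0.0 [ 0.31920792  0.19928397 -0.00212107]
31 [215.11201833   1.28082562 195.89372619] [206.13454738  -5.41214805 153.21830364] [221.64679247   7.46786653 206.95116594]
160 [208.   3. 161.] 5
175 [214.   3. 173.] 4
190 [219.  -1. 190.] 9
205 [216.  -0. 202.] 14
```

The leg stands upright at box (-60, 0) and the handle leans outward. I'll go behind the handle with closed fingers.

Call:
apply_moves(
  rows=[
    {"hand":1,"x":0.3,"y":4.5,"z":0,"roll":0},
    {"hand":1,"x":0.3,"y":4.5,"z":0,"roll":0},
    {"hand":1,"x":0,"y":4.5,"z":0,"roll":0},
    {"hand":1,"x":0,"y":4.5,"z":0,"roll":0},
    {"hand":1,"x":0,"y":4.5,"z":0,"roll":0},
    {"hand":1,"x":0,"y":4.5,"z":0,"roll":0},
    {"hand":1,"x":0,"y":4.5,"z":0,"roll":0},
    {"hand":1,"x":0,"y":0,"z":0,"roll":0},
    {"hand":1,"x":0,"y":0,"z":0,"roll":0},
  ],
)

```text
clock: 13.75
ee_pos: [0.7248, 0.0408, 0.32]
eef_rot: [-3.135, -0.002, 1.867]
contact_force: [-0.5, -0.2, 0.3]
width: -0.0001
gripper_force: 0.0
```

```bash
cat > w.py <<'E'
from slope import *
s=manip.sense();e=s["ee_pos"];print((e[:2]*1000-B)@R.T,e[2],s["eef_rot"],s["width"],s["contact_force"],s["clock"])
E
python3 w.py
```

```text
[2.52023587e+02 8.07427245e-02] 0.31995855088086966 [-3.13483047e+00 -1.81012094e-03  1.86650107e+00] -0.00012939129042290797 [-0.53913614 -0.2021807   0.28703711] 13.75
```

Now down to z ≈ 0.195, then push inward.

Call:
apply_moves(
  rows=[
    {"hand":1,"x":0,"y":0.3,"z":4,"roll":0},
    {"hand":1,"x":0,"y":0,"z":4,"roll":0},
    {"hand":1,"x":0,"y":0,"z":3,"roll":0},
    {"hand":1,"x":0,"y":0,"z":1.5,"roll":0},
    {"hand":1,"x":0,"y":0,"z":0,"roll":0},
    {"hand":1,"x":0,"y":0,"z":0,"roll":0},
  ],
)

```text
clock: 14.35
ee_pos: [0.7282, 0.041, 0.2007]
eef_rot: [3.14, 0.0, 1.865]
contact_force: [0.7, 0.2, 1.3]
width: -0.0002
gripper_force: 0.0
```

Call:
apply_moves(
  rows=[
    {"hand":1,"x":0,"y":-1,"z":0,"roll":0},
    {"hand":1,"x":0,"y":-1,"z":0,"roll":0},
    {"hand":1,"x":0,"y":-1,"z":0,"roll":0},
    {"hand":1,"x":0,"y":-1,"z":0,"roll":0},
    {"hand":1,"x":0,"y":-1,"z":0,"roll":0},
    {"hand":1,"x":0,"y":-1,"z":0,"roll":0},
    {"hand":1,"x":0,"y":0,"z":0,"roll":0},
  ],
)

```text
clock: 15.05
ee_pos: [0.6687, 0.0234, 0.1993]
eef_rot: [-3.14, -0.0, 1.865]
contact_force: [-0.2, -0.7, 0.3]
width: -0.0002
gripper_force: 0.0
```

```bash
python3 w.py
```

```text
[193.3185955   -0.22198758] 0.19933653938571655 [-3.13982551e+00 -3.18309374e-04  1.86534236e+00] -0.00023265011946333453 [-0.21704247 -0.72406861  0.30473793] 15.05
```

Call:
apply_moves(
  rows=[
    {"hand":1,"x":0,"y":-0.8,"z":0.2,"roll":0},
    {"hand":1,"x":0,"y":-0.8,"z":0.2,"roll":0},
    {"hand":1,"x":0,"y":-0.8,"z":0.3,"roll":0},
    {"hand":1,"x":0,"y":-0.8,"z":0.3,"roll":0},
    {"hand":1,"x":0,"y":-0.8,"z":0.5,"roll":0},
    {"hand":1,"x":0,"y":-0.8,"z":0.5,"roll":0},
    {"hand":1,"x":0,"y":-0.7,"z":0.5,"roll":0},
    {"hand":1,"x":0,"y":0,"z":0,"roll":0},
  ],
)

```text
clock: 15.85
ee_pos: [0.6171, 0.0076, 0.1739]
eef_rot: [-3.141, -0.0, 1.865]
contact_force: [0.8, -0.1, 1.6]
width: 0.0003
gripper_force: 1.1
```

Run:
```python
import w
from m import *
c=tilt(x0=-60,y0=2,h=26,lo=130,hi=200);save(c,"s5.png",(235,120,355,240),4.5)
```

```text
[139.3418739   -0.26428341] 0.17385187242605943 [-3.14091462e+00 -1.54031135e-04  1.86549405e+00] 0.00025429883720636876 [ 0.82180682 -0.0863485   1.63649627] 15.85
130 9 x [-53. -50. -43.] y [12. 16. 19.]
145 10 x [-56. -48. -38.] y [12. 16. 19.]
190 13 x [-63. -50. -43.] y [11. 17. 19.]
tcp box [140.13899011  -0.32865892] 0.17432283806205565 -0.00018017095415859247 1.1237723927479237 [0.19948848 1.10311882 2.61717089]
```

View pics/s5.png

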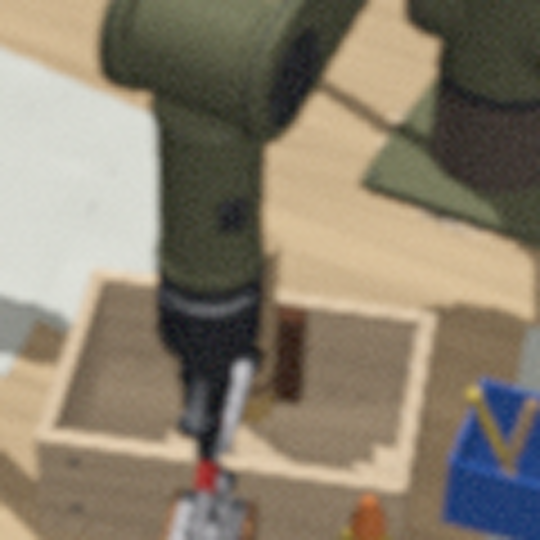

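The handle is following under the fingertip (red at (205,475)) and the leg is still upright behind. I'll keep going past centre.

Call:
apply_moves(
  rows=[
    {"hand":1,"x":0,"y":-0.5,"z":0.5,"roll":0},
    {"hand":1,"x":0,"y":-0.5,"z":0.5,"roll":0},
    {"hand":1,"x":0,"y":-0.5,"z":0.5,"roll":0},
    {"hand":1,"x":0,"y":-0.3,"z":0.5,"roll":0},
    {"hand":1,"x":0,"y":-0.3,"z":0.5,"roll":0},
    {"hand":1,"x":0,"y":-0.2,"z":0.5,"roll":0},
    {"hand":1,"x":0,"y":0,"z":0,"roll":0},
  ],
)

```text
clock: 16.6
ee_pos: [0.5954, 0.0013, 0.1439]
eef_rot: [-3.141, -0.001, 1.866]
contact_force: [-0.4, 0.1, 1.8]
width: 0.0001
gripper_force: 0.6
```

```bash
python3 w.py
```

```text
[ 1.16766246e+02 -4.98638424e-02] 0.14388162484282077 [-3.14061323e+00 -5.60943926e-04  1.86566646e+00] 0.00012093762491036165 [-0.39482821  0.05710886  1.78897149] 16.6
```

Call:
apply_moves(
  rows=[
    {"hand":1,"x":0,"y":-0.1,"z":0.3,"roll":0},
    {"hand":1,"x":0,"y":0,"z":0.2,"roll":0},
    {"hand":1,"x":0,"y":0,"z":0.2,"roll":0},
    {"hand":1,"x":0,"y":0,"z":0,"roll":0},
  ],
)

```text
clock: 17.0
ee_pos: [0.5956, 0.0011, 0.1423]
eef_rot: [3.138, 0.001, 1.866]
contact_force: [-7.3, 0.9, 29.1]
width: -0.0
gripper_force: 12.8
```

It is at the stop with 29 N of reaction. I'll withdraw upward and check.

Call:
apply_moves(
  rows=[
    {"hand":1,"x":0,"y":0.2,"z":-0.7,"roll":0},
    {"hand":1,"x":0,"y":0.5,"z":-2,"roll":0},
    {"hand":1,"x":0,"y":0,"z":-4,"roll":0},
    {"hand":1,"x":0,"y":0,"z":-4,"roll":0},
    {"hand":1,"x":0,"y":0,"z":-4,"roll":0},
    {"hand":1,"x":0,"y":4.5,"z":-2,"roll":0},
    {"hand":1,"x":0,"y":4.5,"z":0,"roll":0},
    {"hand":1,"x":4.5,"y":0,"z":0,"roll":0},
    {"hand":1,"x":4.5,"y":0,"z":0,"roll":0},
    {"hand":1,"x":0,"y":0,"z":0,"roll":0},
  ],
)

```text
clock: 18.0
ee_pos: [0.6601, 0.1207, 0.3029]
eef_rot: [-3.139, -0.004, 1.871]
contact_force: [0.8, 0.1, -0.2]
width: 0.0
gripper_force: 0.0
```

Run:
```python
import w
from m import *
c=tilt(x0=-60,y0=2,h=26,lo=125,hi=200);save(c,"s6.png",(220,120,360,260),4)
f=cv2.cvtColor(c["frame"],cv2.COLOR_RGB2HSV);P=cloud(c);b=(P[...,:2]*1000-B)@R.T;z=P[...,2]*1000
m=((f[...,0]<6)|(f[...,0]>174))&(f[...,1]>140)&(abs(b[...,0]-130)<75)&(abs(b[...,1])<30)&(z>105)
q=np.c_[b[m],z[m]];print(len(q),np.percentile(q,[5,50,95],axis=0).round())
p=np.polyfit(q[:,0],q[:,2],1);print("lean in",np.pi/2-np.arctan(-p[0]))
```

```text
[213.45177028  95.3775912 ] 0.30287010505626755 [-3.1393398  -0.00385166  1.87115457] 4.333444382298703e-05 [ 0.75584014  0.07879294 -0.20616241] 18.0
125 29 x [-54. -44. -38.] y [-17.   3.  18.]
140 32 x [-58. -42. -38.] y [-20.   2.  19.]
155 35 x [-52. -44. -36.] y [-15.   2.  18.]
170 28 x [-53. -43. -37.] y [-13.   2.  18.]
185 27 x [-51. -43. -39.] y [-15.   1.  16.]
tcp box [213.41719913  92.64494747] 0.30319705817332177 0.0004334236894182665 0.0 [ 0.74427886 -0.98296556 -0.24247042]
53 [[ 89.  -5. 122.]
 [113.   0. 130.]
 [134.   6. 140.]]
lean in 1.266332248190916
```

View pics/s6.png

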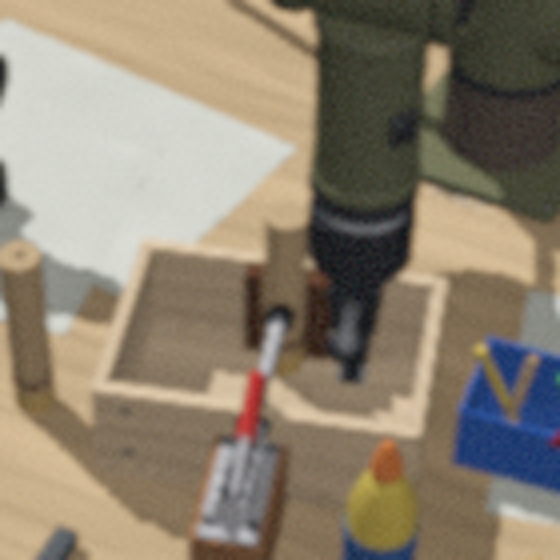

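The handle lies over at the stop (red at (250,405), lean in about 1.2), and the pad at (280,318) presses the upright leg. The arm is clear, so I'll hand in.

```bash
python3 -c "
from plant import manip
print(manip.hand_in())"
```

```text
the job is handed in; nothing more can be done
None
```

The leg stands upright on its brass foot in the V-groove, the clamp handle is over centre at its stop with the pad against the leg, and I've handed the job in; the hand-in returned no verdict, and I didn't measure the pad force or re-measure the bystanders.

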